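Slide the flush backing plate out and file it in the fittings row

ROBOT

A 6-joint arm with a two-finger parallel gripper is mounted at the origin on the work surface. World frame = base frame: x ahead of the robot, y to its left, z up, the work surface at z = 0. Lengths are in m, angles in degrees, forces in N, time in s.
With the tool pointing down it reaches from about 0.3 to 0.75 m from the base axis. Payload 8.5 kg.
Tool frame: the origin (TCP) lies at the centre of the arm's flange, where the gripper is bolted on; the fingertips stand 173 mm ahead of it and the grasp point (between the pads) lies env.pinch_z ahead of it (env.pinch_z is the distance from the TCP to the grasp point, in m); z points along the fingers, y is the line along which they close (so a half turn about z gives the same grasp; the last joint's range is limited). The gripper opens to 85 mm and grips with 20 to 120 N. Pads are 22 mm wide; open, the fingers measure 114 mm over their backs; the gripper's body (76 mm by 85 mm) begins 54 mm behind the grasp point. The pads swing forward as they close: fully open they stand 13 mm farther back than shut.
Start: joints at [-76.965, 21.807, 74.336, -0, 83.858, -12.336], TCP at [0.236, -0.497, 0.405] pointing down, gripper open.
Joint ranges: [-178.18, 178.18], [-50.72, 133.34], [12.68, 142.11], [-81.47, 261.47], [9.98, 163.14], [-165.26, 165.26]. Speed limits (degrees/s): [136.94, 136.94, 180, 180, 180, 180].

INTERFACE

Orientations are given as a 3x3 rotation matrix whose columns are the frame's x, y, z axes.
In Python, from rig import env, get_image, job, spotter gives the robot as it stands. The module is installed in compiled form; this text tells all that it offers.
- The arm moves only by the shell command python3 -m creep 'ROWS' [FORCE]. ROWS is text: rows parted by semicolons, each of 7 numbers parted by spaces: the turn, a rotation vector about the tool's x, y, z in units of 8 degrees (1.0 is 8 degrees), then the shift along the tool's x, y, z in units of 30 mm (1.0 is 30 mm), then the finger opening in mm, from 0 to 85.4. A call has 1 to 12 rows; each row is the pose to reach, as a shift and turn from the pose commanded when the call began, along the tool's axes at that moment; what a row does not reach only later rows make up. A row lasts 1/10 s, in which the tool goes at most 50 mm and 8.59 degrees, less where a joint would pass 70% of its speed; a pose out of reach is approached as far as the arm can. A call with a gripper value outside its range is refused whole. The fingers move at their own pace and stop on an object; FORCE is the grip in N (left out, the last holds). Time passes only in rows, so rows that repeat a pose let the fingers close. It gives the time, the measured TCP pose, the force, the opening and the grip force at its end, in the units of the state.
- env.observe(): the state, without advancing time (a new reading comes with each control period).
- get_image(name): name is "scene" or "top" or "wrist"; returns a dict with "image" (384x512x3 uint8, blue, green, red), "depth" (384x512 float32, m along the optical axis (not along the pixel's ray), 0 where there is no reading), "intrinsics" (3x3 intrinsics, pixels), "view" (4x4, takes a point from world to camera coordinates). Camera axes: x right, y up, looking along -z (the intrinsics and any distortion apply to the point x, -y, -z); pixel columns grow to the right and rows downward; lengths in m; the calibration is good to about 2 mm. A picture is of the moment at which its call begins.
- job.close_job(): hands the job in; it is judged then, once.
Trained networks look in a picture, given as the dict that the camera call returned (one of the last four; its "shot" number tells which), for a name from the list of things; names that differ only in an ending like _2 or _b are one class to them, and where a whole thing is asked for, a point or a joint stands for the part that bears it (a point fixed in the world has none). Each returns a list of dicts, best first, with "p" (0 to 1); they miss things now and then, are a little off and sometimes report something else, mostly with a low value. They report only what shows in the picture. A call takes as long as a camera call. They do not tell look-alikes from the thing itself.
- spotter.boxes_of(label, picture): "xy" ([column, row] in pixels, amid what is visible of it).
The state is a dict: "time_s": time; "q": joint angles; "qvel": joint speeds; "joint_efforts": joint torques, N m; "position": TCP position; "tool_rot": TCP orientation; "ft_force": force on the tool from outside, world axes, zero at the start; "wrist_torque": the same for the moment, N m; "grip_width": finger opening in m; "gripper_force": force on a finger pad.
Only numpy, scipy, OpenCV 4.12 (cv2) and the standard library are available. Lean on these libraries where they do the work, as an engineer would, in place of code of your own. Each camera call takes 0.05 s, during which the arm holds its last target. There are 200 camera calls.

TASK

The thin aluminium backing plate lies flush in its shallow pocket and cannot be gripped there: slide it out past the front edge of its board with a fingertip pressed on it, firmly enough to pull it from the pocket's sprung catch but never hard (6 kg would mark the board), take it by the overhanging end, and lay it in the row on the other shelf, flat and square to the shelf's front edge, between the copper tee and the T-bolt clamp, with a few centimetres (about a quarter of its length) left sticking out past the shelf's front edge for the next hand. The gap there is too narrow, so push the tee and the clamp apart. All four fittings must stay lying or standing on the shelf as they are, none tipped over or knocked off, and the plate must not be dropped.

Things in the scene. Friction and masses are not known exactly. Their poses are not given: they have to be found in the camera images.
- board_front (a point): Middle of the front (robot-side) edge of the top face of the pocket board, a fixed low birch stand 130 mm wide, 200 mm deep, 80 mm high. x points from front to back, y left, z up. A pocket, 63 mm wide (centred) and 5 mm deep, runs from the open front edge 166 mm back; a small sprung steel catch in its left wall, 145 mm back, nips the plate's side. Free space before the front edge.
- board: The pocket board; origin on the bench under the middle of the board.
- plate_mid (a point): Centre (half-way up) of the loose aluminium backing plate, 160 (x) by 60 (y) by 5 mm, 0.13 kg, dark holes and slot drawn on top. Starts in the pocket, top flush with the board, front (-x) end 1 to 5 mm behind the front edge. The catch holds it back with about 2 N for the first 20 mm, then it slides easily (friction 0.25). Pressed too lightly, the finger slips; some 15 to 25 N is right.
- plate: The same plate; origin at the centre of its underside. It tips off an edge when more than half of it overhangs.
- shelf_front (a point): Middle of the front (robot-side) edge of the top face of the row shelf, a fixed low birch stand 380 mm wide, 200 mm deep, top face 80 mm above the bench, open air in front of its front edge. x points from the front edge to the back, y to the left along the edge, z up. The row of four fittings stands about 100 mm behind the front edge.
- tee_mid (a point): Copper tee fitting lying flat: run 76 mm long along its y axis (ends at y = +-38 mm), 32 mm in diameter, branch reaching 44 mm to +x (backward); this point lies on the run's axis at its middle, 16 mm above its underside. 0.18 kg, loose. It is one of the two middle things of the row, on either side of the gap.
- clamp_mid (a point): Steel T-bolt clamp lying flat: round band 66 mm outside diameter, 20 mm high, bolt at the back (reaching 46 mm back, 31 mm to either side); this point is the band's centre, half-way up. 0.16 kg, loose. The other middle thing of the row. The free gap between tee and clamp (centre distance less 71 mm) is 41 to 49 mm at the start.
- plug: Green plastic drain plug, 60 mm diameter, 36 mm high, standing at the left end of the row; origin at the centre of its underside. Loose.
- nut: Chrome hex compression nut, about 60 mm across corners, 30 mm high, standing at the right end of the row; origin at the centre of its underside. Loose.
Things that resemble listed ones, but are neither listed nor needed, are in the scene too. Of the things like the part that bears clamp_mid, leave any that is yellow; of the rest the larger one is meant.

How it is judged:
By the outcome, as a careful person would: the job done as asked, in the order asked, and still so for the second after the job is handed in, with the robot touching nothing.
It also fails if it takes over 58 s, if anything falls off the work surface, if the arm or the gripper's body presses on something with over 40 N, if the wrist force passes 120 N, or if a joint passes its speed limit or range.

## Working session

There is one attempt and no reset: what is moved stays moved. The work goes in short steps, Python scripts to look and compute and a shell command to move; the robot and the scene stay as the last step left them, time stands still between calls to the robot, and variables do not carry over. Pictures are saved under pics/ and viewed, at most 10 in all, crops included, and the job is handed in when it is done.

```bash
mkdir -p pics; cat > h.py <<'E'
import numpy as np, cv2
from rig import env, get_image, job, spotter
def world(p,uv,d=None,z=None):
    K=p["intrinsics"];V=p["view"];u,v=uv
    r=np.array([(u-K[0,2])/K[0,0],-(v-K[1,2])/K[1,1],-1.0])
    R=V[:3,:3];t=V[:3,3];o=-R.T@t;w=R.T@r
    if z is not None: return o+w*(z-o[2])/w[2]
    if d is None: d=p["depth"][int(round(v)),int(round(u))]
    return o+w*d
def cloud(p):
    K=p["intrinsics"];V=p["view"];D=p["depth"];v,u=np.mgrid[:D.shape[0],:D.shape[1]]
    c=np.stack([(u-K[0,2])/K[0,0]*D,-(v-K[1,2])/K[1,1]*D,-D],-1)
    return (c-V[:3,3])@V[:3,:3]
E
python3 - <<'E'
from h import *
np.set_printoptions(precision=4,suppress=True)
for n in ["scene","top"]:
    p=get_image(n); cv2.imwrite(f"pics/{n}0.png",p["image"])
    for l in ["plate","tee_mid","clamp_mid","plug","nut","board","board_front","shelf_front"]:
        try:
            for b in spotter.boxes_of(l,p)[:4]: print(n,l,np.round(b["xy"],0),round(b["p"],2),world(p,b["xy"]))
        except Exception as e: print(n,l,e)
s=env.observe();print(env.pinch_z,s["position"],s["tool_rot"],s["ft_force"],s["time_s"])
E
```

```text
scene plate [313. 227.] 0.96 [0.5674 0.1536 0.0809]
scene tee_mid [201. 208.] 0.8 [ 0.6111 -0.0822  0.106 ]
scene clamp_mid [230. 159.] 0.68 [ 0.3639 -0.1131  0.0004]
scene clamp_mid [150. 202.] 0.64 [ 0.6136 -0.2095  0.0774]
scene clamp_mid [170. 161.] 0.63 [ 0.4179 -0.2657 -0.0018]
scene plug [244. 217.] 0.64 [0.6054 0.0111 0.1058]
scene nut [116. 188.] 0.95 [ 0.6217 -0.2791  0.1115]
scene board [307. 257.] 0.85 [0.6407 0.1582 0.0772]
scene board_front [309. 256.] 0.76 [0.6351 0.1613 0.0753]
scene shelf_front [180. 220.] 0.61 [ 0.6364 -0.1241  0.0774]
top tee_mid [303. 142.] 0.87 [ 0.6038 -0.0941  0.1082]
top clamp_mid [345. 133.] 0.84 [ 0.6304 -0.1961  0.0827]
top clamp_mid [318. 239.] 0.53 [ 0.3776 -0.1357  0.0192]
top plug [265. 149.] 0.87 [ 0.5868 -0.0059  0.1139]
top plug [199. 167.] 0.41 [0.5507 0.1505 0.0823]
top nut [385. 140.] 0.77 [ 0.6052 -0.284   0.1128]
top board [181. 152.] 0.84 [0.5881 0.1951 0.0784]
top board_front [183. 152.] 0.86 [ 0.3921 -0.0054  1.1275]
top shelf_front [324. 152.] 0.93 [ 0.5851 -0.1464  0.083 ]
0.1547 [ 0.2356 -0.4969  0.4047] [[ 0.9036  0.4285 -0.    ]
 [ 0.4285 -0.9036  0.    ]
 [-0.     -0.     -1.    ]] [-0.5008 -0.5323 -0.7008] 0.9
```

```bash
python3 - <<'E'
from h import *
im=cv2.imread("pics/top0.png")
cv2.imwrite("pics/top0c.png",cv2.resize(im[90:290,140:440],(800,533),interpolation=cv2.INTER_CUBIC))
E
```

```text
(no output)
```

View pics/top0c.png

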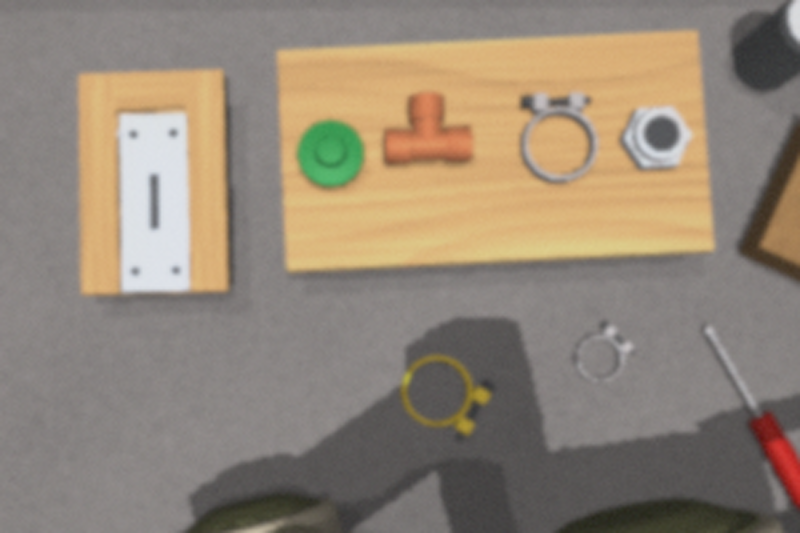

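View pics/scene0.png

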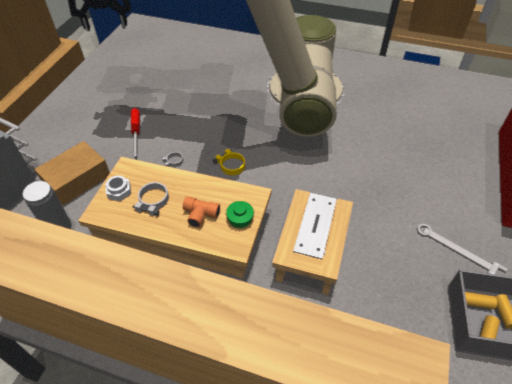

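The clamp candidates in the top view crop are the yellow band (437,390), the small steel one on the bench (600,355) and the large steel one on the shelf (560,145). Yellow is excluded, and the large steel one in the row matches clamp_mid; the crop confirms it. The plate is at crop (155,200) in the board, the tee at (428,135), the plug at (331,153) and the nut at (658,137).

```bash
cat >> h.py <<'E'
np.set_printoptions(precision=4,suppress=True)
def rect(pts):
    (c,wh,a)=cv2.minAreaRect((pts[:,:2]*1000).astype(np.float32)); return np.round(c,1),np.round(wh,1),round(a,2)
def layout(p):
    C=cloud(p);H=cv2.cvtColor(p["image"],cv2.COLOR_BGR2HSV);h,s,v=cv2.split(H);x,y,z=C[...,0],C[...,1],C[...,2]
    reg=(x>.4)&(x<.78)&(z<.13)&(z>.06)
    top=(reg&(z>.07)&(z<.09)).astype(np.uint8)
    m={"board":top.astype(bool)&(y>.06)&(y<.3),"shelf":reg&(z>.07)&(y<.06)&(y>-.36)}
    for k in m:
        n,L,S,_=cv2.connectedComponentsWithStats(cv2.morphologyEx(m[k].astype(np.uint8),cv2.MORPH_OPEN,np.ones((3,3))))
        m[k]=L==1+np.argmax(S[1:,4]);print(k,rect(C[m[k]]),S[1:,4].max())
    w={"plate":reg&(y>.06)&(y<.3)&(s<60)&(v>120),"tee":reg&(y<.06)&(h<13)&(s>130),"plug":reg&(y<.06)&(h>40)&(h<90)&(s>100),"grey":reg&(y<.06)&(s<60)}
    for k in w:
        n,L,S,_=cv2.connectedComponentsWithStats(w[k].astype(np.uint8))
        for i in range(1,n):
            if S[i,4]>60:
                q=C[L==i];print(k,S[i,4],rect(q),"z",np.median(q[:,2]).round(4),"px",S[i,:4])
E
python3 - <<'E'
from h import *
p=get_image("top");layout(p)
for c in [(82,294),(229,291),(78,72),(223,69),(287,270),(714,249),(277,50),(698,30)]:
    print(c,world(p,(140+c[0]/2.667,90+c[1]/2.667),z=.08))
print("plate")
for c in [(121,292),(188,290),(118,114),(186,112),(473,145),(385,145),(522,145),(597,145),(560,108),(560,182)]:
    print(c,world(p,(140+c[0]/2.667,90+c[1]/2.667),z=.08 if c[0]<300 else .093))
E
```

```text
board (array([574.6, 157. ]), array([201.1, 131. ]), 1.46) 4536
shelf (array([ 601. , -149.1]), array([201.2, 380.5]), 2.43) 13165
plate 1778 (array([556.3, 156.1]), array([164.2,  63.9]), 1.5) z 0.0796 px [184 132  28  69]
tee 532 (array([615.7, -87.2]), array([58. , 74.1]), 1.22) z 0.1086 px [284 125  33  26]
plug 461 (array([593.5,  -2.4]), array([53.6, 57. ]), 89.41) z 0.107 px [252 135  24  25]
grey 1099 (array([ 681.5, -572.9]), array([194.5,  45.6]), 2.83) z 0.0925 px [491  68  21  85]
grey 357 (array([ 691.6, -406.9]), array([59.3, 30.2]), 32.51) z 0.0994 px [422  88  29  31]
grey 318 (array([ 608. , -204.3]), array([77.2, 63.7]), 0.23) z 0.0982 px [336 125  28  33]
grey 481 (array([ 607.8, -291.5]), array([59.4, 56.6]), 81.24) z 0.1082 px [373 130  27  24]
(82, 294) [0.4723 0.2179 0.08  ]
(229, 291) [0.4742 0.0874 0.08  ]
(78, 72) [0.6733 0.224  0.08  ]
(223, 69) [0.675  0.0931 0.08  ]
(287, 270) [0.4926 0.0359 0.08  ]
(714, 249) [ 0.5089 -0.3431  0.08  ]
(277, 50) [0.6922 0.0444 0.08  ]
(698, 30) [ 0.7077 -0.3355  0.08  ]
plate
(121, 292) [0.4739 0.1833 0.08  ]
(188, 290) [0.4753 0.1238 0.08  ]
(118, 114) [0.6345 0.1875 0.08  ]
(186, 112) [0.6358 0.1263 0.08  ]
(473, 145) [ 0.6013 -0.1294  0.093 ]
(385, 145) [ 0.6019 -0.0517  0.093 ]
(522, 145) [ 0.601  -0.1727  0.093 ]
(597, 145) [ 0.6005 -0.2389  0.093 ]
(560, 108) [ 0.634 -0.207  0.093]
(560, 182) [ 0.5677 -0.2055  0.093 ]
```

```bash
cat >> h.py <<'E'
SY,BY=2.43,1.46
def fr(o,yaw,x,y):
    a=np.radians(yaw);return np.array(o)+[x*np.cos(a)-y*np.sin(a),x*np.sin(a)+y*np.cos(a)]
SF,BF=fr([.601,-.1491],SY,-.1,0),fr([.5746,.157],BY,-.1,0)
def shelf(x,y): return fr(SF,SY,x,y)
def brd(x,y): return fr(BF,BY,x,y)
def loc(o,yaw,w): return fr([0,0],-yaw,*(np.array(w)-o))
def rows(xy,z,yaw,pos=None,R=None):
    from scipy.spatial.transform import Rotation as Ro
    s=env.observe();R=np.array(s["tool_rot"]) if R is None else R;P=np.array(s["position"]) if pos is None else pos
    a=np.radians(yaw);T=np.array([[np.cos(a),np.sin(a),0],[np.sin(a),-np.cos(a),0],[0,0,-1.]])
    print("turn",Ro.from_matrix(R.T@T).as_rotvec(True)/8,"shift",R.T@(np.array([*xy,z])-P)/.03);return np.array([*xy,z]),T
E
python3 - <<'E'
from h import *
print(SF,BF,shelf(.1,-.0016))
P,T=rows(shelf(.1,-.0016),.33,SY)
rows(shelf(.1,-.0016),.258,SY,P,T)
E
```

```text
[ 0.5011 -0.1533] [0.4746 0.1545] [ 0.6011 -0.1507]
turn [ 0.0001 -0.0001  2.8677] shift [15.9507 -5.2093  2.4909]
turn [0. 0. 0.] shift [0.  0.  2.4]
```

```bash
r="x"; python3 -m creep '0 0 2.868 15.95 -5.21 2.2 0;0 0 2.868 15.95 -5.21 2.2 0;0 0 2.868 15.95 -5.21 2.2 0;0 0 2.868 15.95 -5.21 2.2 0;0 0 2.868 15.95 -5.21 2.2 0;0 0 2.868 15.95 -5.21 2.2 0;0 0 2.868 15.95 -5.21 2.49 0;0 0 2.868 15.95 -5.21 2.49 0;0 0 2.868 15.95 -5.21 2.49 0;0 0 2.868 15.95 -5.21 2.49 0;0 0 2.868 15.95 -5.21 2.49 0;0 0 2.868 15.95 -5.21 2.49 0' 30
python3 - <<'E'
from h import *
p=get_image("wrist");cv2.imwrite("pics/w1.png",p["image"])
P,T=rows(shelf(.1,-.0016),.33,SY);print(env.observe()["time_s"])
E
```

```text
time_s: 2.15
position: [0.6021, -0.149, 0.3291]
tool_rot: [[0.999, 0.045, -0.001], [0.045, -0.999, 0.001], [-0.001, -0.001, -1.0]]
ft_force: [0.1, -0.7, -0.3]
grip_width: -0.0003
gripper_force: 0.0
turn [0.0002 0.0049 0.0098] shift [-0.005   0.0113 -0.0109]
2.2
```

View pics/w1.png

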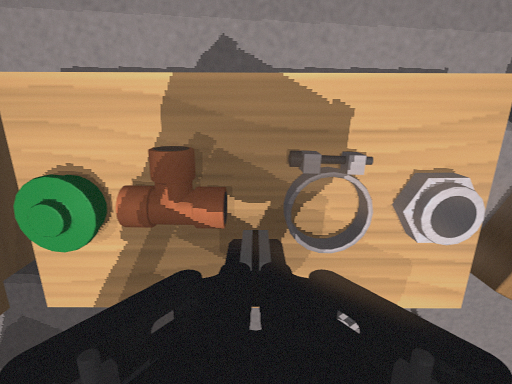

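The wrist view shows the closed fingers (257,245) midway between the tee end (228,205) and the clamp band (285,210), so I can lower them and spread.

```bash
python3 -m creep '0 0 0 0 0 0.8 0;0 0 0 0 0 1.6 0;0 0 0 0 0 2.1 0;0 0 0 0 0 2.35 0;0 0 0 0 0 2.35 0;0 0 0 0 0 2.35 10;0 0 0 0 0 2.35 16;0 0 0 0 0 2.35 22;0 0 0 0 0 2.35 28;0 0 0 0 0 2.35 34;0 0 0 0 0 2.35 40;0 0 0 0 0 2.35 45' 30
python3 -m creep '0 0 0 0 0 0 46;0 0 0 0 0 0 46;0 0 0 0 0 0 44;0 0 0 0 0 -1 43;0 0 0 0 0 -2.3 43;0 0 0 0 0 -3 43;0 0 0 0 0 -3 30'
python3 - <<'E'
from h import *
p=get_image("wrist");cv2.imwrite("pics/w2.png",p["image"])
layout(p); print(env.observe()["time_s"])
E
```

```text
time_s: 3.4
position: [0.601, -0.1507, 0.2594]
tool_rot: [[0.999, 0.042, -0.0], [0.042, -0.999, 0.0], [-0.0, -0.0, -1.0]]
ft_force: [-0.6, -0.9, -0.5]
grip_width: 0.045
gripper_force: 0.9
time_s: 4.1
position: [0.6012, -0.1506, 0.353]
tool_rot: [[0.999, 0.042, 0.006], [0.043, -0.999, -0.003], [0.006, 0.003, -1.0]]
ft_force: [0.1, 0.7, -0.7]
grip_width: 0.0308
gripper_force: 0.0
board (array([517.2,  90.7]), array([12. , 84.7]), 84.28) 845
shelf (array([ 600.5, -148.2]), array([200.4, 382.2]), 2.43) 84925
tee 4737 (array([617.1, -76.5]), array([76. , 58.9]), 89.0) z 0.1096 px [111 144 102  75]
plug 4407 (array([594.4,  -3.1]), array([59. , 58.8]), 72.57) z 0.1072 px [ 34 170  81  70]
grey 7048 (array([ 612.4, -261.4]), array([ 83.2, 148.5]), 5.07) z 0.1003 px [296 145 162  94]
grey 77 (array([ 601.2, -114.2]), array([ 0.5, 23.2]), 89.66) z 0.097 px [209 186   4  28]
4.15
```

View pics/w2.png

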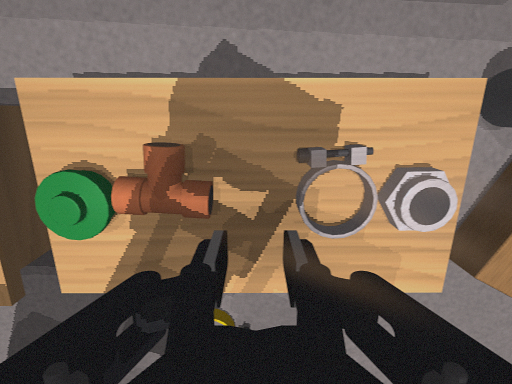

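Tee (right end 213,198) and clamp (left edge 298,200) are apart, with nothing tipped. I'll measure the gap and work out the move to the plate.

```bash
python3 - <<'E'
from h import *
p=get_image("wrist")
C=cloud(p)
pts=C[(C[...,2]>.088)&(C[...,2]<.13)&(C[...,0]>.5)&(C[...,0]<.7)]
l=np.array([loc(SF,SY,q) for q in pts[:,:2]])
b=l[(l[:,0]>0)&(l[:,0]<.122)&(np.abs(l[:,1])<.08)]
print("gap",b[b[:,1]>0,1].min(),b[b[:,1]<0,1].max())
for lo in (.0,.07,.085,.1,.115):
    c=b[(b[:,0]>lo)&(b[:,0]<lo+.015)]; print(lo,c[c[:,1]>0,1].min() if (c[:,1]>0).any() else 0,c[c[:,1]<0,1].max() if (c[:,1]<0).any() else 0)
s=env.observe()
P,T=rows(brd(.122,0),.32,BY)
rows(brd(.122,0),.258,BY,P,T)
E
```

```text
gap 0.0340278542688317 -0.03865609016605796
0.0 0 0
0.07 0 -0.0436127443059789
0.085 0.0348648794785012 -0.03888104261376792
0.1 0.0340278542688317 -0.03865609016605796
0.115 0.03417847636395923 -0.042322170765457814
turn [-0.0018  0.002   0.1213] shift [  0.2927 -10.2672   0.9721]
turn [0. 0. 0.] shift [0.     0.     2.0667]
```

```bash
python3 -m creep '0 0 0.12 0.29 -10.27 0.5 0;0 0 0.12 0.29 -10.27 0.5 0;0 0 0.12 0.29 -10.27 0.97 0;0 0 0.12 0.29 -10.27 0.97 0;0 0 0.12 0.29 -10.27 0.97 0;0 0 0.12 0.29 -10.27 0.97 0;0 0 0.12 0.29 -10.27 1.8 0;0 0 0.12 0.29 -10.27 2.6 0;0 0 0.12 0.29 -10.27 2.8 0;0 0 0.12 0.29 -10.27 2.8 0;0 0 0.12 0.29 -10.27 2.8 0' 40
python3 - <<'E'
from h import *
p=get_image("wrist");cv2.imwrite("pics/w3.png",p["image"]);s=env.observe()
print(s["position"],s["ft_force"],s["grip_width"],loc(BF,BY,s["position"][:2]))
E
```

```text
time_s: 5.3
position: [0.597, 0.157, 0.2661]
tool_rot: [[1.0, 0.025, 0.001], [0.025, -1.0, 0.0], [0.001, -0.0, -1.0]]
ft_force: [-0.2, -0.3, 0.9]
grip_width: -0.0002
gripper_force: 0.0
[0.597  0.157  0.2665] [0.6878 1.1925 0.214 ] 4.610068889730194e-05 [ 0.1224 -0.0005]
```

View pics/w3.png

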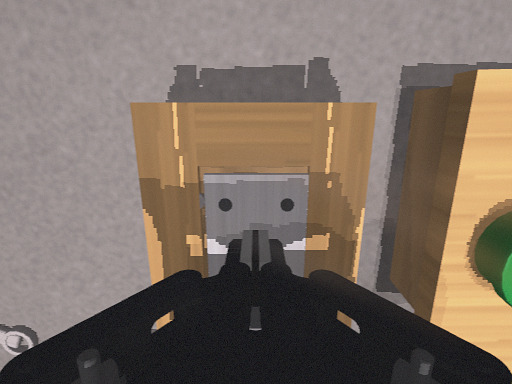

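The fingertip (257,240) is over the plate's centreline, in front of its rear holes (225,205) and (287,205). Next I lower it to contact.

```bash
python3 -m creep '0 0 0 0 0 0.25 0;0 0 0 0 0 0.4 0;0 0 0 0 0 0.44 0;0 0 0 0 0 0.44 0'
```

```text
time_s: 5.75
position: [0.5967, 0.1573, 0.2535]
tool_rot: [[1.0, 0.025, 0.001], [0.025, -1.0, -0.0], [0.001, 0.0, -1.0]]
ft_force: [-3.2, -0.4, 8.6]
grip_width: -0.0001
gripper_force: 4.4
```

```bash
python3 -m creep '0 0 0 0 0 0.03 0;0 0 0 0 0 0.03 0'
```

```text
time_s: 5.95
position: [0.5966, 0.1574, 0.2534]
tool_rot: [[1.0, 0.026, 0.002], [0.026, -1.0, -0.0], [0.002, 0.0, -1.0]]
ft_force: [-4.8, -1.4, 15.0]
grip_width: 0.0001
gripper_force: 7.5
```

```bash
python3 -m creep '0 0 0 0 0 0.025 0;0 0 0 -0.08 0 0.025 0;0 0 0 -0.16 0 0.025 0;0 0 0 -0.24 0 0.025 0;0 0 0 -0.32 0 0.025 0;0 0 0 -0.4 0 0.025 0'
python3 - <<'E'
from h import *
p=get_image("top");layout(p);s=env.observe();print(s["position"],s["ft_force"])
E
```

```text
time_s: 6.55
position: [0.586, 0.157, 0.2534]
tool_rot: [[1.0, 0.025, 0.009], [0.025, -1.0, 0.0], [0.009, -0.0, -1.0]]
ft_force: [5.4, -0.1, 12.3]
grip_width: 0.0001
gripper_force: 6.4
board (array([571.3, 114.7]), array([ 52.6, 208.2]), 89.52) 977
shelf (array([ 601.2, -149.1]), array([201.5, 380.5]), 2.42) 13158
tee 520 (array([615.8, -76.4]), array([75.1, 56.8]), 87.94) z 0.1085 px [279 125  33  26]
plug 459 (array([593.6,  -2.4]), array([56.8, 53.7]), 0.02) z 0.1068 px [252 135  24  25]
grey 1098 (array([ 681.7, -573.1]), array([194.9,  45.4]), 2.7) z 0.0923 px [492  68  20  85]
grey 361 (array([ 691.5, -406.6]), array([59.5, 30.3]), 32.68) z 0.0994 px [422  88  29  31]
grey 328 (array([ 610.8, -220.1]), array([77.9, 64.1]), 4.07) z 0.0975 px [341 123  30  34]
grey 477 (array([ 608.4, -291.1]), array([55.2, 62.1]), 70.26) z 0.1083 px [373 130  27  24]
[0.5857 0.157  0.2534] [ 3.6621 -0.0214 14.2274]
```

```bash
cat >> h.py <<'E'
def rear(p):
    C=cloud(p);s=cv2.cvtColor(p["image"],cv2.COLOR_BGR2HSV)[...,1]
    m=(s<70)&(C[...,2]>.072)&(C[...,2]<.088)
    l=np.array([loc(BF,BY,q) for q in C[m][:,:2]]);l=l[(np.abs(l[:,1])<.045)&(l[:,0]>-.1)&(l[:,0]<.19)]
    print("rear",[np.percentile(l[np.abs(l[:,1]-y)<.004,0],98).round(4) for y in (-.02,0.,.02)],"y",np.percentile(l[l[:,0]>l[:,0].max()-.02,1],[1,99]))
E
python3 -m creep '0 0 0 0 0 0.02 0;0 0 0 -0.1 0 0.025 0;0 0 0 -0.2 0 0.025 0;0 0 0 -0.3 0 0.025 0'
python3 - <<'E'
from h import *
rear(get_image("wrist"));s=env.observe();print(s["position"],s["ft_force"])
E
```

```text
time_s: 7.0
position: [0.5774, 0.1568, 0.2534]
tool_rot: [[1.0, 0.025, 0.012], [0.025, -1.0, 0.001], [0.012, -0.0, -1.0]]
ft_force: [4.3, -0.7, 17.9]
grip_width: 0.0003
gripper_force: 8.6
rear [np.float64(0.1432), np.float64(0.1432), np.float64(0.1432)] y [-0.0309  0.0306]
[0.5769 0.1568 0.2534] [ 3.2375 -0.858  18.3681]
```

```bash
python3 -m creep '0 0 0 -0.15 0 0.01 0;0 0 0 -0.3 0 0.01 0;0 0 0 -0.45 0 0.01 0;0 0 0 -0.6 0 0.01 0;0 0 0 -0.75 0 0.01 0'
python3 - <<'E'
from h import *
rear(get_image("wrist"));s=env.observe();print(s["position"],s["ft_force"])
E
```

```text
time_s: 7.55
position: [0.5549, 0.1563, 0.2534]
tool_rot: [[1.0, 0.025, 0.013], [0.025, -1.0, 0.001], [0.013, -0.0, -1.0]]
ft_force: [5.1, 0.8, 19.8]
grip_width: 0.0002
gripper_force: 9.9
rear [np.float64(0.121), np.float64(0.1211), np.float64(0.1209)] y [0.0267 0.0315]
[0.5544 0.1563 0.2534] [ 2.6259  0.3244 19.593 ]
```

```bash
python3 -m creep '0 0 0 -0.15 0 0 0;0 0 0 -0.3 0 0 0;0 0 0 -0.45 0 0 0;0 0 0 -0.58 0 0 0;0 0 0 -0.62 0 0 0;0 0 0 -0.62 0 -0.3 0;0 0 0 -0.62 0 -1 0;0 0 0 -0.62 0 -2 0;0 0 0 -0.62 0 -2 0'
python3 - <<'E'
from h import *
p=get_image("wrist");rear(p);s=env.observe();print(s["position"],s["ft_force"])
P,T=rows(brd(-.045,0),.33,BY)
E
```

```text
time_s: 8.5
position: [0.535, 0.1559, 0.313]
tool_rot: [[1.0, 0.026, 0.006], [0.026, -1.0, 0.0], [0.006, -0.0, -1.0]]
ft_force: [0.5, -0.3, -0.3]
grip_width: -0.0
gripper_force: 0.0
rear [np.float64(0.1013), np.float64(0.1014), np.float64(0.1014)] y [0.0267 0.0316]
[0.5346 0.1559 0.311 ] [-0.6979 -1.1915 -0.5826]
turn [-0.0012 -0.0222  0.0003] shift [-3.4981 -0.0034 -0.6427]
```

```bash
python3 -m creep '0 0 0 -1.5 0 -0.6 85;0 0 0 -3 0 -0.6 85;0 0 0 -3.5 0 -0.6 85;0 0 0 -3.5 0 -0.6 85;0 0 0 -3.5 0 -0.6 85;0 0 0 -3.5 0 -0.6 85;0 0 0 -3.5 0 -0.6 85'
python3 - <<'E'
from h import *
p=get_image("wrist");cv2.imwrite("pics/w4.png",p["image"]);s=env.observe();print(s["position"],s["grip_width"])
C=cloud(p);sat=cv2.cvtColor(p["image"],cv2.COLOR_BGR2HSV)[...,1]
m=(sat<70)&(C[...,2]>.072)&(C[...,2]<.09)
l=np.array([loc(BF,BY,q) for q in C[m][:,:2]]);l=l[(np.abs(l[:,1])<.045)&(l[:,0]>-.1)&(l[:,0]<.12)]
print(l.min(0),l.max(0),cv2.minAreaRect((l*1000).astype(np.float32)))
P,T=rows(brd(-.0457,0),.228,BY)
E
```

```text
time_s: 9.25
position: [0.4305, 0.1531, 0.3272]
tool_rot: [[1.0, 0.025, -0.0], [0.025, -1.0, -0.0], [-0.0, 0.0, -1.0]]
ft_force: [-1.1, 0.2, -0.8]
grip_width: 0.0853
gripper_force: 0.0
[0.4303 0.1531 0.3273] 0.08480657749695888
[-0.0581 -0.0317] [0.0997 0.029 ] ((20.81475067138672, -1.3805198669433594), (60.635738372802734, 157.7843780517578), 89.96631622314453)
turn [ 0.0003  0.0029 -0.0013] shift [-0.0452 -0.0059  3.3087]
```

View pics/w4.png

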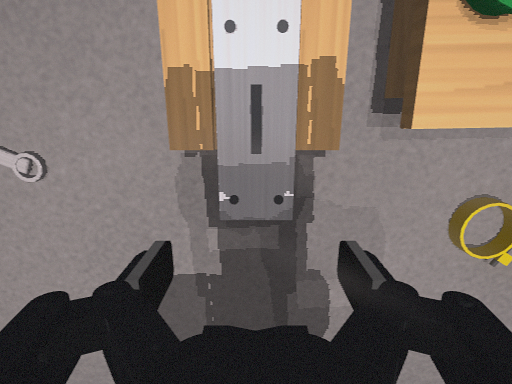

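The overhanging end (257,215) lies centred between the open fingers, square in the pocket. I'll descend and grip it.

```bash
python3 -m creep '0 0 0 -0.045 0.03 1 85;0 0 0 -0.045 0.03 2 85;0 0 0 -0.045 0.03 2.9 85;0 0 0 -0.045 0.03 3.3 85;0 0 0 -0.045 0.03 3.3 85;0 0 0 -0.045 0.03 3.3 66;0 0 0 -0.045 0.03 3.3 58;0 0 0 -0.045 0.03 3.3 52;0 0 0 -0.045 0.03 3.3 52;0 0 0 -0.045 0.03 3.3 52;0 0 0 -0.045 0.03 3.3 52' 70
```

```text
time_s: 10.4
position: [0.4286, 0.1523, 0.229]
tool_rot: [[1.0, 0.026, 0.002], [0.026, -1.0, 0.0], [0.002, -0.0, -1.0]]
ft_force: [0.9, 0.7, 4.3]
grip_width: 0.0579
gripper_force: 74.1
```

```bash
python3 -m creep '0 0 0 0 0 -0.1 52;0 0 0 0 0 -0.3 52;0 0 0 0 0 -0.6 52;0 0 0 0 0 -1.2 52;0 0 0 0 0 -1.8 52;0 0 0 0 0 -1.8 52'
python3 - <<'E'
from h import *
p=get_image("wrist");cv2.imwrite("pics/w5.png",p["image"]);s=env.observe();print(s["position"],s["grip_width"],s["ft_force"],s["wrist_torque"])
C=cloud(p);sat=cv2.cvtColor(p["image"],cv2.COLOR_BGR2HSV)[...,1]
m=(sat<70)&(C[...,2]>.1)&(C[...,2]<.17)
q=C[m];l=np.array([loc(BF,BY,a) for a in q[:,:2]]);k=(np.abs(l[:,1])<.04)&(l[:,0]>-.1)&(l[:,0]<.15)
print(cv2.minAreaRect((l[k]*1000).astype(np.float32)),np.linalg.lstsq(np.c_[l[k],np.ones(k.sum())],q[k,2],rcond=None)[0])
E
```

```text
time_s: 11.0
position: [0.4285, 0.1524, 0.2847]
tool_rot: [[1.0, 0.026, 0.004], [0.026, -1.0, 0.0], [0.004, -0.0, -1.0]]
ft_force: [-0.6, -0.6, -1.9]
grip_width: 0.0582
gripper_force: 74.9
[0.4282 0.1523 0.2834] 0.05759871518399552 [ 0.1555  0.1961 -1.1056] [ 0.0211  0.0344 -0.0227]
((4.1889495849609375, -0.011890411376953125), (79.97251892089844, 125.22016143798828), 89.96273040771484) [-0.0472  0.0026  0.1368]
```

View pics/w5.png

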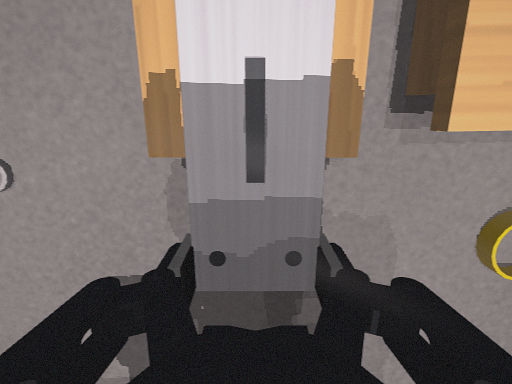

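```bash
python3 - <<'E'
from h import *
P,T=rows(shelf(-.0274,-.0023),.32,SY);print(P)
E
```

```text
turn [-0.0006 -0.0147 -0.12  ] shift [ 1.2577 10.339  -1.2178]
[ 0.4738 -0.1568  0.32  ]
```

```bash
python3 -m creep '0 0 0 0 0 -0.7 52;0 0 -0.02 0.1 0.3 -1.22 52;0 0 -0.04 0.25 1.2 -1.22 52;0 0 -0.06 0.4 2.4 -1.22 52;0 0 -0.08 0.55 3.6 -1.22 52;0 0 -0.1 0.7 4.8 -1.22 52;0 0 -0.12 0.85 6 -1.22 52;0 0 -0.12 1 7.2 -1.22 52;0 0 -0.12 1.1 8.4 -1.22 52;0 0 -0.12 1.2 9.5 -1.22 52;0 0 -0.12 1.26 10.1 -1.22 52;0 0 -0.12 1.26 10.34 -1.22 52'
cat >> h.py <<'E'
def held(p):
    C=cloud(p);sat=cv2.cvtColor(p["image"],cv2.COLOR_BGR2HSV)[...,1]
    z0=env.observe()["position"][2]-.16
    m=(sat<70)&(C[...,2]>z0-.02)&(C[...,2]<z0+.03);q=C[m]
    l=(np.array(q[:,:2])-SF)@np.array([[np.cos(np.radians(SY)),-np.sin(np.radians(SY))],[np.sin(np.radians(SY)),np.cos(np.radians(SY))]])
    k=(np.abs(l[:,1])<.04)&(l[:,0]>-.005)&(l[:,0]<.15)
    k2=k&(np.abs(l[:,1]+.002)<.022)
    print("rect",cv2.minAreaRect((l[k]*1000).astype(np.float32)),"max",l[k].max(0),l[k].min(0),"plane",np.linalg.lstsq(np.c_[l[k2],np.ones(k2.sum())],q[k2,2],rcond=None)[0])
E
python3 -m creep '0 0 0 0 0 0 52;0 0 0 0 0 0 52'
python3 - <<'E'
from h import *
p=get_image("wrist");cv2.imwrite("pics/w6.png",p["image"]);held(p)
P,T=rows(shelf(-.0274,-.0023),.32,SY)
rows(shelf(-.0274,-.0023),.24,SY)
E
```

```text
time_s: 12.25
position: [0.4741, -0.1581, 0.3184]
tool_rot: [[0.999, 0.041, -0.001], [0.041, -0.999, 0.001], [-0.001, -0.001, -1.0]]
ft_force: [0.5, 0.5, -0.1]
grip_width: 0.0581
gripper_force: 75.2
time_s: 12.45
position: [0.4739, -0.1557, 0.319]
tool_rot: [[0.999, 0.043, -0.001], [0.043, -0.999, 0.001], [-0.001, -0.001, -1.0]]
ft_force: [0.5, -0.1, -1.3]
grip_width: 0.0579
gripper_force: 75.2
rect ((40.01286697387695, -1.4224529266357422), (90.03642272949219, 60.265907287597656), 0.014695229008793831) max [0.085  0.0287] [-0.005  -0.0316] plane [-0.0105  0.0011  0.1695]
turn [-0.004   0.003   0.0086] shift [-0.0052  0.0393 -0.0285]
turn [-0.004   0.003   0.0086] shift [-0.0041  0.0408  2.6381]
```

View pics/w6.png

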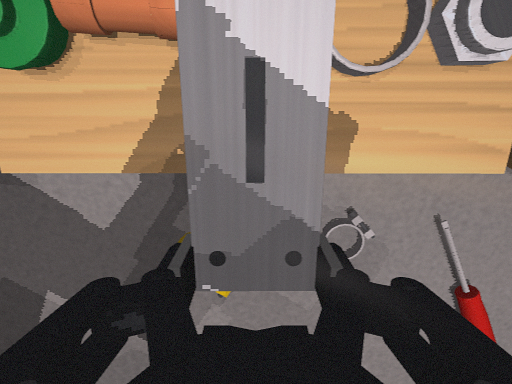

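The plate is held level and square (edges at columns 180–335, front end at row 291) over the gap between tee and clamp. Lowering now.

```bash
python3 -m creep '0 0 0 0 0.035 0.7 52;0 0 0 0 0.035 1.4 52;0 0 0 0 0.035 2 52;0 0 0 0 0.035 2.4 52;0 0 0 0 0.035 2.6 52;0 0 0 0 0.035 2.68 52;0 0 0 0 0.035 2.68 52'
python3 - <<'E'
from h import *
p=get_image("wrist");held(p);s=env.observe();print(s["position"],s["ft_force"],loc(SF,SY,s["position"][:2]))
E
```

```text
time_s: 13.2
position: [0.4742, -0.1575, 0.2391]
tool_rot: [[0.999, 0.043, 0.0], [0.043, -0.999, -0.0], [0.0, 0.0, -1.0]]
ft_force: [0.4, 1.3, -0.2]
grip_width: 0.0581
gripper_force: 75.2
rect ((41.146080017089844, -4.49407958984375), (92.62567138671875, 62.58479690551758), 0.35317572951316833) max [0.0876 0.0268] [-0.005  -0.0359] plane [-0.0095 -0.0013  0.0896]
[ 0.4742 -0.1577  0.2393] [-0.0722  0.6756 -1.0653] [-0.027  -0.0032]
```

```bash
python3 -m creep '0 0 0 0 -0.02 0.06 52;0 0 0 0 -0.02 0.1 52;0 0 0 0 -0.02 0.13 52;0 0 0 0 -0.02 0.15 52'; python3 -c "
from h import *
s=env.observe();print(s['position'],s['ft_force'],s['wrist_torque'])"
```

```text
time_s: 13.65
position: [0.4741, -0.1573, 0.2346]
tool_rot: [[0.999, 0.042, 0.0], [0.042, -0.999, -0.0], [0.0, 0.0, -1.0]]
ft_force: [-2.3, 1.2, 6.3]
grip_width: 0.0578
gripper_force: 75.7
[ 0.4741 -0.1573  0.2346] [-2.3113  1.1553  6.3046] [0.1572 0.1813 0.0009]
```

```bash
python3 -m creep '0 0 0 0 0 -0.01 57;0 0 0 0 0 -0.01 60;0 0 0 0 0 -0.01 63;0 0 0 0 0 -0.01 68;0 0 0 0 0 -0.01 76;0 0 0 0 0 -0.01 82;0 0 0 0 0 -0.01 82;0 0 0 0 0 -0.7 82;0 0 0 0 0 -1.9 82;0 0 0 -1 0 -3 82;0 0 0 -1.5 0 -4 82;0 0 0 -1.5 0 -4 82' 20
python3 - <<'E'
from h import *
p=get_image("wrist");cv2.imwrite("pics/w7.png",p["image"])
C=cloud(p);H=cv2.cvtColor(p["image"],cv2.COLOR_BGR2HSV);sat=H[...,1]
m=(sat<70)&(C[...,2]>.081)&(C[...,2]<.092)&(C[...,0]>.44)&(C[...,0]<.7);q=C[m];l=np.array([loc(SF,SY,a) for a in q[:,:2]])
k=(np.abs(l[:,1]+.003)<.033)
k2=k&(np.abs(l[:,1]+.003)<.025);print(cv2.minAreaRect((l[k]*1000).astype(np.float32)),l[k].min(0),l[k].max(0),np.linalg.lstsq(np.c_[l[k2],np.ones(k2.sum())],q[k2,2],rcond=None)[0])
layout(get_image("top"));print(env.observe()["time_s"])
E
```

```text
time_s: 14.85
position: [0.4281, -0.1592, 0.3578]
tool_rot: [[0.999, 0.042, 0.005], [0.042, -0.999, -0.004], [0.005, 0.004, -1.0]]
ft_force: [0.2, 0.0, -1.1]
grip_width: 0.0821
gripper_force: 0.0
((20.744815826416016, -3.425508499145508), (60.998146057128906, 120.80633544921875), 89.90081024169922) [-0.0397 -0.034 ] [0.0811 0.0271] [0.0008 0.     0.0858]
board (array([574.4, 156.7]), array([200.7, 130.8]), 1.39) 4513
shelf (array([ 588.8, -149.7]), array([225.8, 380.9]), 2.37) 12533
tee 527 (array([615.7, -76.3]), array([74.7, 56.8]), 88.04) z 0.1085 px [279 125  33  26]
plug 461 (array([593.4,  -2.5]), array([55.2, 55.1]), 44.04) z 0.1071 px [252 135  24  25]
grey 1105 (array([ 681.5, -572.6]), array([194.6,  46.4]), 2.99) z 0.092 px [492  68  20  85]
grey 360 (array([ 691.3, -406.2]), array([59.4, 30.4]), 32.16) z 0.0983 px [422  88  29  31]
grey 323 (array([ 610.4, -219.4]), array([76.9, 63.8]), 7.29) z 0.0978 px [341 123  30  34]
grey 479 (array([ 608.6, -291.4]), array([56. , 61.6]), 71.41) z 0.1086 px [373 130  27  24]
grey 1208 (array([ 542.7, -155.4]), array([160.9,  63.1]), 2.97) z 0.0847 px [313 136  29  69]
14.95
```

View pics/w7.png

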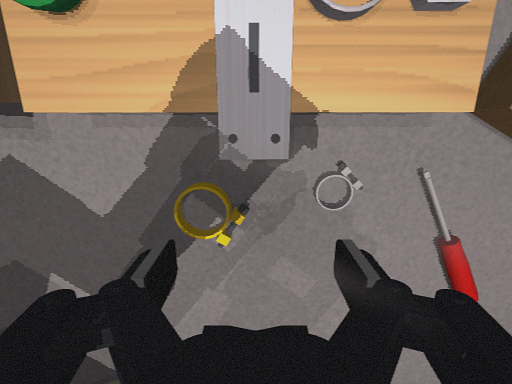

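The plate lies flat and square (overhanging end at rows 112–158, about 40 mm), the fittings are unmoved since the push, and the gripper is clear.

```bash
python3 -c "
from rig import job
print(job.close_job())"
```

```text
the job is handed in; nothing more can be done
None
```

The job is handed in at about 15 s: the plate lies flat and square between the tee and the clamp with about 40 mm past the shelf's front edge, and all four fittings are still upright or lying as they were; I pushed the tee and clamp apart first, before sliding the plate out.

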